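# Index the vial feed by one turn of its hand wheel

## Robot

A 6-joint arm with a two-finger parallel gripper is mounted at the origin on a cart in front of the work surface, level with it; the furniture and walls round the work are solid. World frame = base frame: x ahead of the robot, y to its left, z up, the work surface at z = 0. Lengths are in m, angles in rad, forces in N, time in s.
With the tool pointing down it reaches from about 0.275 to 1 m from the base axis. Payload 8.4 kg.
Tool frame: the origin (TCP) lies on the centre line of the jaws, within the pads' length; the fingertips stand 17 mm ahead of it and the grasp point (between the pads) lies 2 mm behind it (bot.tcp_to_tips is the y of the fingertips in the tool frame, in m); y points along the fingers, z is the direction in which the jaws open and shut, and the axes are right-handed (so a half turn about y gives the same grasp; the last joint's range is limited). The gripper opens to 85 mm and grips with 20 to 120 N. Pads are 22 mm wide; open, the fingers measure 114 mm over their backs; the gripper's body (76 mm by 85 mm) begins 54 mm behind the grasp point. The pads swing forward as they close: fully open they stand 13 mm farther back than shut.
Start: joints at [1.173, 0.353, 1.633, -0, 1.155, -0.002], TCP at [0.241, 0.577, 0.248] pointing down, gripper open.
Joint ranges: [-2.63, 2.63], [-0.92, 2.1], [0.06, 2.66], [-1.3, 4.44], [0, 2.69], [-3.02, 3.02]. Speed limits (rad/s): [2.22, 2.22, 2.79, 3.14, 3.14, 3.14].

## Interface

Orientations are given as a unit quaternion [x, y, z, w].
In Python, from workcell import bot, hand, kinematics, get_obs, vision, hand_in gives the robot as it stands. The module is installed in compiled form; this text tells all that it offers. Calls block until the motion is done:
- bot.reach(position, orientation): joint-space move of the TCP to a pose.
- bot.servo_line(position, ori=None, velocity=0.15): straight line of the TCP; ori=None keeps the orientation; velocity is the mean speed in m/s.
- bot.goto_joints(angles): joint-space move.
- hand.move_gripper(opening, strength=None): finger opening in m; strength is the grip in N (None keeps the last); returns when the fingers have stopped.
- bot.dwell(seconds).
- kinematics.solve_ik(position, orientation): joint angles nearest the present ones, or None.
- get_obs(): the state.
- vision.read_camera(name): name is "scene" or "top" or "wrist"; returns a dict with "frame" (420x560x3 uint8, red, green, blue), "intrinsics" (3x3 intrinsics, pixels), "view" (4x4, takes a point from world to camera coordinates). Camera axes: x right, y down, z forward; pixel columns grow to the right and rows downward; lengths in m; the calibration is good to about 2 mm. A picture is of the moment at which its call begins. There is no depth.
A pose or a line that the arm cannot do raises bot.IKError and nothing moves.
- hand_in(): hands the job in, once; it reports no verdict.
The state is a dict: "time_s": time; "joint_pos": joint angles; "joint_vel": joint speeds; "joint_efforts": joint torques, N m; "position": TCP position; "orientation": TCP orientation; "wrist_force": force on the tool from outside, world axes, zero at the start; "ft_torque": the same for the moment, N m; "gripper_width": finger opening in m.
Only numpy, scipy, OpenCV 4.12 (cv2) and the standard library are available. Lean on these libraries where they do the work, as an engineer would, in place of code of your own. Each camera call takes 0.05 s, during which the arm holds its last target. There are 200 camera calls.

## Task

The small vial feed on the table is to bring its next vial under the reading head. With the fingertips, push the hand wheel round by its upright orange handle, counter-clockwise seen from above as the arrow on the dial plate shows, through exactly one full turn, so that the handle stands opposite the red index block again; stop there and do not run on past it. Push the handle lightly and let go; do not touch the vials or the carriage that holds them, do not lift anything, and leave the things round about where they are.

Things in the scene. Friction and masses are not known exactly. Their poses are not given: they have to be found in the camera images.
- wheel (a joint): angle of the hand wheel about its vertical axis, rad: 0 at the start (handle opposite the red index block), growing counter-clockwise seen from above; one full turn is 6.283. End stops at -0.9 and 9.0, none at one turn. It turns with steady friction (about 2.5 N at the handle), does not coast and stays where it is left. One turn moves the carriage 34 mm.
- wheel_center (a point): top of the wheel's hub, on the wheel's vertical axis, 86 mm above the table. Black rim of 65 mm radius (11 mm thick bar, its top 83 mm above the table) on three steel spokes; nothing of the wheel but the handle stands above 87 mm.
- handle: orange upright handle on the wheel's rim, a plain round grip 20 mm in diameter (16 mm at the foot) and 58 mm long that spins freely on its own vertical pin; origin at the centre of its foot, 65 mm from the wheel's axis and 87 mm above the table, so its top is at 145 mm
- index_mark (a point): top of the red index block (16 mm long, 6 mm wide) on the dial plate just outside the wheel's rim, 81 mm from the wheel's axis, 64 mm above the table; the handle stands opposite it at wheel angle 0 and after each full turn
- feed: grey vial feed fixed to the table; origin on the table under the wheel's axis, -x points to the red index block. Aluminium dial plate, 90 mm radius, top 53 mm up, under the wheel. Bed with carriage and vials from x = 55 to 143 mm, 200 mm long along y. White reading head on a dark post (x 101 to 165 mm, y 2 to 32 mm, up to 118 mm high) is its highest fixed part.
- carriage: aluminium tray 39 x 107 x 18 mm with three square vial pockets 34 mm apart, sliding along the feed's y axis, driven by the wheel only; origin at the centre of its underside, 21 mm above the table and 115 mm from the wheel's axis
- pocket_floor (a point): floor of the middle pocket of the carriage, 26 mm above the table; z up
- reading_head (a point): underside of the reading head's lens, 90 mm above the table; the middle pocket of the carriage comes under it after one turn
- vial_1: vial with blue cap, 25 mm diameter, 50 mm high, loose in a pocket of the carriage; origin at its underside, z up along the vial
- vial_2: vial with pinkish content and a white cap, same size and origin
- vial_3: vial with red cap, same size and origin
- weight_200: steel weight, 33 mm diameter, 48 mm high, loose on the table beside the feed; bystander; origin at its underside
- bottle: white plastic bottle with blue screw cap, 44 mm diameter, 66 mm high, loose beside the feed; bystander; origin at its underside
- timer: white timer 62 x 68 x 22 mm, loose at the right of the table; bystander; origin at its underside
Not all that is in view belongs to the job. What is shaped like the vial_1 but turquoise is not meant.

How it is judged:
By the outcome, as a careful person would: the job done as asked, in the order asked, and still so for the second after the job is handed in, with the robot touching nothing.
It also fails if it takes over 64 s, if anything falls off the work surface, if the arm or the gripper's body presses on something with over 40 N, if the wrist force passes 120 N, or if a joint passes its speed limit or range.

## Working session

There is one attempt and no reset: what is moved stays moved. The work goes in short steps, each a Python script; the robot and the scene stay as the last script left them, time stands still between calls to the robot, and variables do not carry over. Pictures are saved under pics/ and viewed, about 8 in all and at most 12, crops included, and the job is handed in when it is done.

```bash
mkdir -p pics; python3 - <<'E'
from workcell import *
import cv2,numpy as np
for n in("scene","top"):
    d=vision.read_camera(n); cv2.imwrite(f"pics/{n}0.png",d["frame"][:,:,::-1]); np.savez(f"{n}0.npz",**d)
    print(n,d["intrinsics"].round(1).tolist(),d["view"].round(3).tolist())
o=get_obs();print(o["time_s"],o["position"],o["orientation"],o["gripper_width"],bot.tcp_to_tips)
E
```

```text
scene [[509.6, 0.0, 279.0], [0.0, 509.6, 209.1], [0.0, 0.0, 1.0]] [[-0.774, 0.634, -0.008, 0.422], [0.54, 0.652, -0.533, -0.296], [-0.332, -0.417, -0.846, 1.328], [0.0, 0.0, 0.0, 1.0]]
top [[431.6, 0.0, 281.7], [0.0, 431.6, 209.8], [0.0, 0.0, 1.0]] [[-0.011, -1.0, 0.002, 0.04], [-0.996, 0.01, -0.09, 0.58], [0.09, -0.002, -0.996, 1.023], [0.0, 0.0, 0.0, 1.0]]
0.1 [0.240818   0.57629966 0.24765933] [ 0.69373263 -0.13910476  0.13895328 -0.69287581] 0.08539410599954544 0.017
```

View pics/scene0.png

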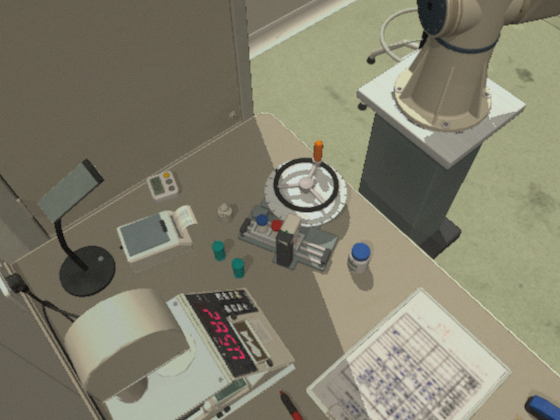

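View pics/top0.png

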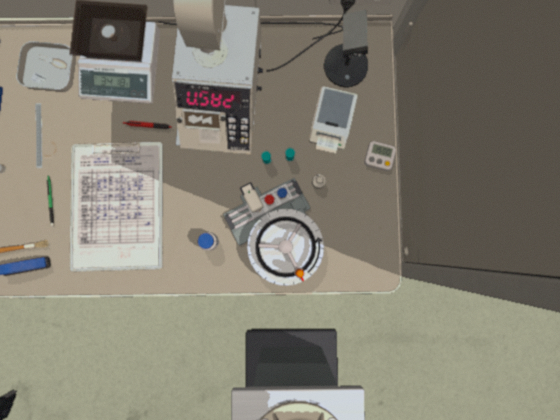

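The wheel hub is at scene (307,184) and top (286,246). The upright orange handle is at scene (318,150) and top (300,274). The only other orange thing is a brush at top (20,247), which lies flat and far away. The turquoise vials at top (266,157) and (290,154) don't matter here. Next is one close crop and triangulation.

```bash
cat > h.py <<'E'
import numpy as np,cv2
def P(d): return d["intrinsics"]@d["view"][:3]
def proj(d,p):
    q=P(d)@np.append(p,1); return q[:2]/q[2]
def tri(d1,p1,d2,p2):
    x=cv2.triangulatePoints(P(d1),P(d2),np.array(p1,float),np.array(p2,float))[:,0]; return x[:3]/x[3]
def atz(d,p,z):
    M=P(d); H=np.c_[M[:,0],M[:,1],M[:,2]*z+M[:,3]]; q=np.linalg.solve(H,[*p,1]); return q[:2]/q[2]
def orange(d):
    h=cv2.cvtColor(d["frame"],cv2.COLOR_RGB2HSV); return cv2.inRange(h,(6,150,120),(20,255,255))
E
python3 - <<'E'
from h import *
s=dict(np.load("scene0.npz"));t=dict(np.load("top0.npz"))
print("hub",tri(s,(307,184),t,(286.5,246)),atz(s,(307,184),.086),atz(t,(286.5,246),.086))
for n,d,(x,y) in(("s",s,(255,120)),("t",t,(230,190))):
    m=orange(d); m[:y]=0;m[y+110:]=0;m[:,:x]=0;m[:,x+110:]=0
    v,u=np.nonzero(m); print(n,len(u),u.mean(),v.mean(),u.min(),u.max(),v.min(),v.max())
a=[cv2.resize(d["frame"][y:y+110,x:x+110,::-1],(400,400),interpolation=cv2.INTER_CUBIC) for d,x,y in((s,255,120),(t,230,190))]
cv2.imwrite("pics/crop.png",np.hstack(a))
E
```

```text
hub [0.49021889 0.02599326 0.07352817] [0.49498169 0.03365736] [0.49201023 0.02425291]
s 131 317.69465648854964 150.21374045801528 314 321 141 160
t 49 299.2857142857143 272.83673469387753 296 303 269 277
```

View pics/crop.png

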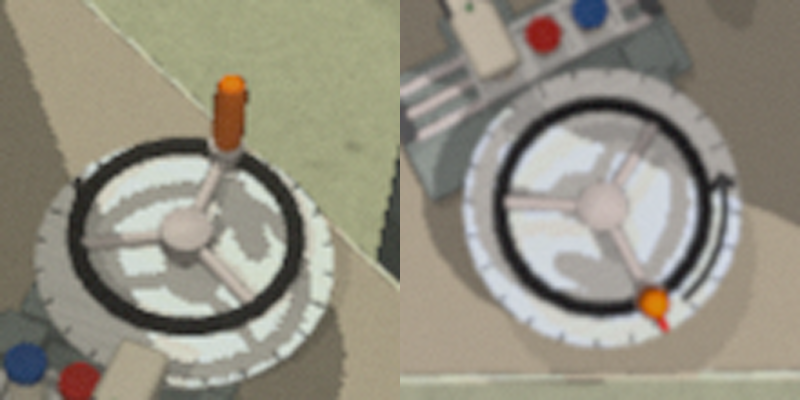

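```bash
cat >> h.py <<'E'
from scipy.spatial.transform import Rotation as Ro
def quat(ang):  # tool down, jaw axis (tool z) along world angle ang
    z=np.array([np.cos(ang),np.sin(ang),0]);y=np.array([0,0,-1.]);x=np.cross(y,z)
    return Ro.from_matrix(np.c_[x,y,z]).as_quat()
E
python3 - <<'E'
from h import *
from workcell import *
s=dict(np.load("scene0.npz"));t=dict(np.load("top0.npz"))
hub=tri(s,(306.4,182.7),t,(285.8,246.4));top=tri(s,(319.1,142.5),t,(299.9,273))
print("hub",hub,"handle top",top,top[:2]-hub[:2],"hub@z",atz(s,(306.4,182.7),.086),atz(t,(285.8,246.4),.086))
print("handle@z",atz(s,(319.1,142.5),.145),atz(t,(299.9,273),.145),"idx",atz(t,(302.9,279.4),.064))
c=np.array([.492,.026]); 
a0=np.degrees(np.arctan2(*(top[:2]-hub[:2])[::-1]));print("phi0",a0)
for sg in(0,180):
  for k in range(0,361,60):
    f=np.radians(a0+k); q=kinematics.solve_ik([*(c+.065*np.array([np.cos(f),np.sin(f)])),.112],quat(f+np.pi/2+np.radians(sg)))
    print(sg,k,None if q is None else np.round(q,2))
# observation pose
p=[c[0]-.06,c[1],.33]
for a in(0,90,180,270):
    q=kinematics.solve_ik(p,quat(np.radians(a))); print(a,None if q is None else np.round(q,2))
E
```

```text
hub [0.49063288 0.02630339 0.07885903] handle top [ 0.4334876  -0.00250722  0.14138872] [-0.05714528 -0.02881062] hub@z [0.49375767 0.03031321] [0.49112073 0.02585486]
handle@z [ 4.35300580e-01 -6.52652854e-05] [ 0.43415927 -0.00283268] idx [ 0.41490371 -0.01300111]
phi0 -153.24438330798137
0 0 [-0.01  0.26  2.15 -0.    0.74  1.09]
0 60 [-0.08  0.33  2.03 -0.    0.78 -0.03]
0 120 [-0.02  0.4   1.91 -0.    0.82 -1.01]
0 180 [ 0.1   0.41  1.9  -0.    0.83 -1.94]
0 240 [ 0.18  0.35  2.   -0.    0.79 -2.91]
0 300 [ 0.14  0.27  2.13 -0.    0.74  2.29]
0 360 [-0.01  0.26  2.15 -0.    0.74  1.09]
180 0 [-0.01  0.26  2.15 -0.    0.74 -2.05]
180 60 None
180 120 [-0.02  0.4   1.91 -0.    0.82  2.13]
180 180 [ 0.1   0.41  1.9  -0.    0.83  1.2 ]
180 240 [ 0.18  0.35  2.   -0.    0.79  0.24]
180 300 [ 0.14  0.27  2.13 -0.    0.74 -0.85]
180 360 [-0.01  0.26  2.15 -0.    0.74 -2.05]
0 [ 0.06 -0.04  1.92 -0.    1.26  0.06]
90 [ 0.06 -0.04  1.92 -0.    1.26 -1.51]
180 None
270 [ 0.06 -0.04  1.92 -0.    1.26  1.63]
```

The triangulated radius is 64 mm (65 given), and the heights are within 4–7 mm of the text. Now a closer look with the wrist camera, which also gives me a before/after reference.

```bash
python3 - <<'E'
from h import *
from workcell import *
bot.reach([.40,.026,.36],quat(np.radians(0)))
hand.move_gripper(.05,20)
d=vision.read_camera("wrist");np.savez("w0.npz",**d);cv2.imwrite("pics/w0.png",d["frame"][:,:,::-1])
t=vision.read_camera("top");np.savez("t1.npz",**t)
o=get_obs();print(o["time_s"],o["gripper_width"],o["joint_pos"]);np.save("q.npy",o["joint_pos"])
for p in([.491,.026,.086],[.434,-.003,.145],[.4185,-.0105,.064]):print(proj(d,p))
print(-d["view"][:3,:3].T@d["view"][:3,3])
E
```

```text
2.7417 0.05009756685087192 [ 6.13066490e-02 -1.16450416e-01  1.92348167e+00  9.67759648e-06
  1.33459240e+00  6.11525763e-02]
[356.93976676 170.92008088]
[311.80375676 210.24446077]
[293.53583129 195.96807632]
[0.39999945 0.1079149  0.48539118]
```

View pics/w0.png

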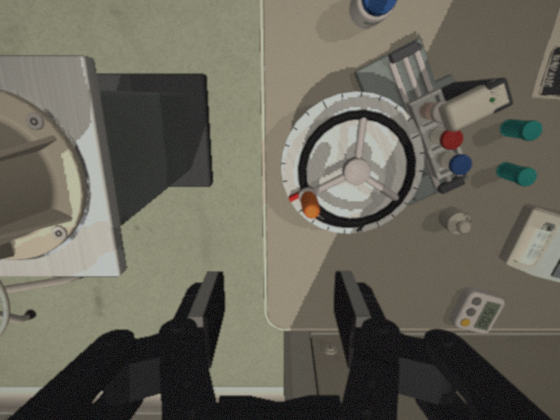

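The wrist view shows the hub at (357,170), the handle top near (311,206) and the red index at (294,198). All three are within about 2 px of the projections of my estimates, so I'm starting stage 1. The fingers straddle the handle and the trailing pad pushes it half a turn.

```bash
cat >> h.py <<'E'
C=np.array([.491,.026]);R=.065;F0=np.radians(-153.2);Z=.118
def pose(th,lead,sg,z=Z):   # th wheel angle of handle, lead = TCP ahead of handle
    f=F0+th; e=np.array([np.cos(f),np.sin(f)]);t=np.array([-e[1],e[0]])
    return [*(C+R*e+lead*t),z],quat(f+np.pi/2+sg*np.pi)
def push(bot,get_obs,a,b,sg,lead,n=9,v=.06):
    for th in np.linspace(a,b,n+1)[1:]:
        bot.servo_line(*pose(th,lead,sg),velocity=v)
        f=get_obs()["wrist_force"]; 
        print(np.degrees(th).round(),np.round(f,1))
        if np.linalg.norm(f)>20: print("ABORT");return False
    return True
E
python3 - <<'E'
from h import *
from workcell import *
hand.move_gripper(.04,20)
bot.reach(*pose(0,0,0,.20))
p,q=pose(0,0,0); bot.servo_line(p,q,velocity=.1)
print(get_obs()["wrist_force"].round(1),get_obs()["gripper_width"])
bot.servo_line(*pose(0,.010,0),velocity=.05)
if push(bot,get_obs,0,np.pi,0,.010):
    bot.servo_line(*pose(np.pi,.0,0),velocity=.05)
    bot.servo_line(*pose(np.pi,.0,0,.20),velocity=.15)
t=vision.read_camera("top");cv2.imwrite("pics/t2.png",cv2.resize(t["frame"][140:300,190:370,::-1],None,fx=3,fy=3))
d=vision.read_camera("scene");cv2.imwrite("pics/s2.png",cv2.resize(d["frame"][100:290,200:390,::-1],None,fx=3,fy=3))
print(get_obs()["time_s"])
E
```

```text
[0.5 0.8 0.3] 0.04001039455164643
20.0 [-0.6 -0.5 -0.5]
40.0 [-0.  -0.2 -0.2]
60.0 [ 0.2  0.2 -0.2]
80.0 [-0.1  0.   0.3]
100.0 [-0.  -0.  -0.6]
120.0 [ 0.4 -0.  -0.1]
140.0 [ 0.2  0.3 -0.3]
160.0 [ 0.3 -0.1  0.3]
180.0 [-0.6 -0.   0. ]
11.2333
```

View pics/s2.png

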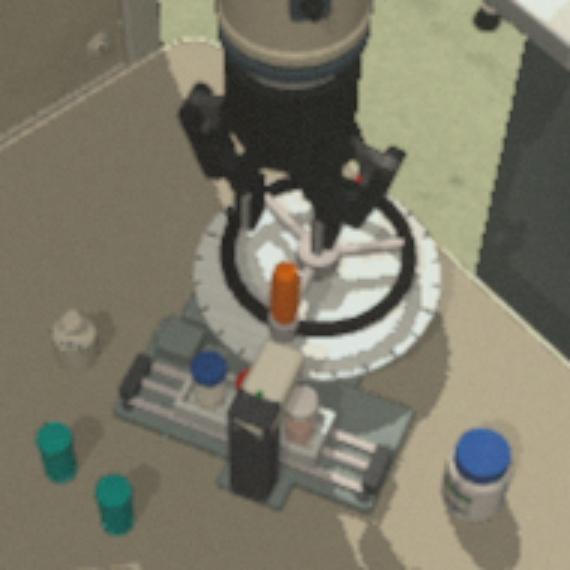

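The handle now stands on the carriage side, half a turn on, and nothing else has been disturbed. Stage 2: re-straddle with the tool turned back 180°, push to just short of the full turn, then measure from the reference pose.

```bash
cat >> h.py <<'E'
def blob(d,box):
    m=orange(d);k=np.zeros_like(m);x0,x1,y0,y1=box;k[y0:y1,x0:x1]=m[y0:y1,x0:x1]
    M=cv2.moments(k,True);return M["m00"],np.array([M["m10"],M["m01"]])/max(M["m00"],1)
E
python3 - <<'E'
from h import *
from workcell import *
bot.reach(*pose(np.pi,0,1,.20))
p,q=pose(np.pi,0,1); bot.servo_line(p,q,velocity=.1)
print(get_obs()["wrist_force"].round(1))
bot.servo_line(*pose(np.pi,.010,1),velocity=.05)
e=np.radians(353)
if push(bot,get_obs,np.pi,e,1,.010):
    bot.servo_line(*pose(e,.0,1),velocity=.05)
    bot.servo_line(*pose(e,.0,1,.20),velocity=.15)
bot.goto_joints(np.load("q.npy")); hand.move_gripper(.05)
d=vision.read_camera("wrist");t=vision.read_camera("top");np.savez("w1.npz",**d)
w0=dict(np.load("w0.npz"));B=(290,330,180,240)
print(blob(w0,B),blob(d,B)); T=(270,330,240,295);print(blob(dict(np.load("top0.npz")),T),blob(t,T))
# expected wrist pixel for handle mid vs angle
for a in(-10,-5,0,5,10):
    f=F0+np.radians(a);print(a,proj(w0,[*(C+R*np.array([np.cos(f),np.sin(f)])),.125]))
cv2.imwrite("pics/w1.png",np.hstack([cv2.resize(x["frame"][120:260,260:400,::-1],(400,400),interpolation=cv2.INTER_CUBIC) for x in(w0,d)]))
print(get_obs()["time_s"])
E
```

```text
[ 0.3  0.1 -0.5]
199.0 [ 0.1 -0.7  0.5]
218.0 [0.4 0.7 0.2]
238.0 [ 0.1 -0.1 -0.6]
257.0 [ 0.3  0.9 -0.5]
276.0 [-0.5  0.2  1. ]
295.0 [0.5 0.2 0.3]
315.0 [0.5 0.3 0.5]
334.0 [-0.7 -0.  -0.3]
353.0 [-0.5 -0.6 -0.3]
(174.0, array([311.64942529, 210.3045977 ])) (180.0, array([308.63888889, 203.51111111]))
(49.0, array([299.28571429, 272.83673469])) (38.0, array([297.02631579, 275.05263158]))
-10 [305.57602071 195.4625685 ]
-5 [307.18399465 200.23724688]
0 [309.20489653 204.80681884]
5 [311.61905541 209.14179458]
10 [314.40475652 213.21498457]
22.975
```

View pics/w1.png

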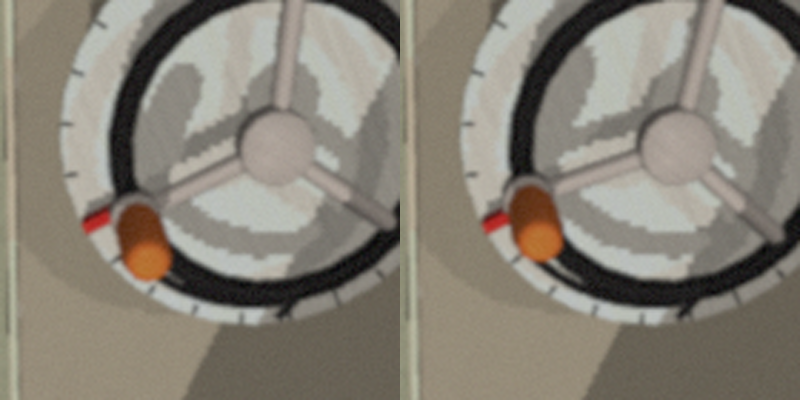

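In the wrist reference view the handle is 7.4 px (about 7.5°) short, so the real angle is about 352.5° against 353° commanded. The last push goes to 360.4°.

```bash
python3 - <<'E'
from h import *
from workcell import *
hand.move_gripper(.04,20)
a=np.radians(353);e=np.radians(360.4)
bot.reach(*pose(a,0,1,.20)); bot.servo_line(*pose(a,0,1),velocity=.1)
bot.servo_line(*pose(a,.008,1),velocity=.05)
push(bot,get_obs,a,e,1,.010,n=2,v=.03)
bot.servo_line(*pose(e,.0,1),velocity=.05); bot.servo_line(*pose(e,.0,1,.20),velocity=.15)
bot.goto_joints(np.load("q.npy")); hand.move_gripper(.05)
d=vision.read_camera("wrist");t=vision.read_camera("top")
w0=dict(np.load("w0.npz"));B=(290,330,180,240);T=(270,330,240,295)
print(blob(w0,B),blob(d,B),blob(dict(np.load("top0.npz")),T),blob(t,T),get_obs()["time_s"],get_obs()["wrist_force"])
cv2.imwrite("pics/w2.png",d["frame"][:,:,::-1])
E
```

```text
357.0 [ 0.7 -0.4  0. ]
360.0 [-1.1  0.  -0. ]
(174.0, array([311.64942529, 210.3045977 ])) (171.0, array([311.47953216, 209.85380117])) (49.0, array([299.28571429, 272.83673469])) (46.0, array([299.43478261, 272.80434783])) 30.1167 [ 0.6128972   0.01813889 -0.18956207]
```

View pics/w2.png

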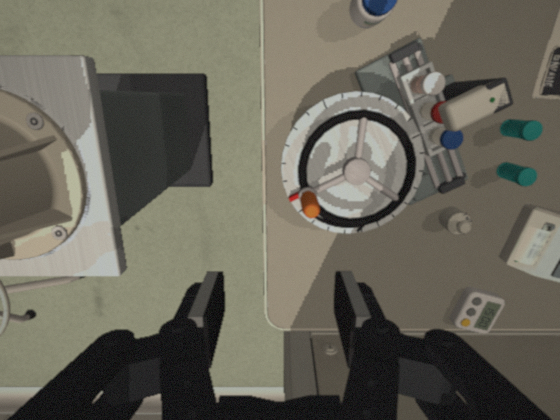

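The handle is within 0.5 px (about 0.5°) of its starting place at (311,210). The carriage has advanced, the bystanders are where they were, and the arm is clear.

```bash
python3 -c "
from workcell import *
hand_in()"
```

```text
the job is handed in; nothing more can be done
```

I turned the hand wheel one full counter-clockwise turn, so the handle stands opposite the red index block again, and handed the job in. I straddled the handle loosely with the fingertips and pushed with the trailing finger: half a turn, a re-straddle, then to about 352.5°. After checking that position with the wrist camera I made one short final push.

**Last checks:**
- **Handle position:** it is within about 0.5 px of its starting place in the wrist camera, from the same pose. That is about 0.5°, if anything on the short side. The top camera agrees to 0.2 px.
- **Carriage:** the last picture shows it has moved on, and the weight, bottle and timer look where they were. I did not measure the middle pocket against the reading head, and I did not zoom in on the vials.
- **Arm:** it is clear of everything. The force readings were about 1 N, but I took them only at the end of each push segment, so they do not show the peak push force. The robot's clock stood at about 30 s.

**Disagreement:** the first two-camera heights came out 4–7 mm lower than the text gives. The wrist view matched the horizontal positions, so I used the heights from the text.

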